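# Unlock the medicine drawer with its key

### The job

Take the key out of its wooden stand, feel it gently into the lock on top of the white steel medicine box until it is fully home, and turn it clockwise until the hidden bolt lets the drawer spring open. Do not ram or wrench the key and do not force the drawer; leave the key turned in the lock, let go, and leave the lemon and the salt shaker where they stand.

Things in the scene. Friction and masses are not known exactly. Their poses are not given: they have to be found in the camera images.
- key_grip (a point): Centre of the flat bow (grip) of the loose steel key, 76 mm long, 60 g, standing upright in the stand; 56 mm above the key's tip. z up along the key, x along the bow's width (30 mm), y across its thickness (8 mm): grip across y from above. Bow 36 to 76 mm above the tip; below it a round stop flange, radius 17 mm, 26.5 to 29.5 mm above the tip.
- key_tip (a point): Bottom end of the key on its axis; axes as key_grip. Round stem 5 mm thick; the lowest 10 mm are the bit: two equal wings, 24 mm across the key's x, 4 mm thick in y. A half turn of the key makes no difference.
- key_stand: Fixed wooden block 56 x 56 x 40 mm, origin at the centre of its underside. The key stands in a loose 32 mm deep pocket in its top, flange resting on the top: lift the key at least 30 mm straight up to clear it.
- med_box: Fixed white steel box 170 (x) x 150 (y) x 80 (z) mm, origin at the centre of its underside; its drawer front faces its own -x, towards the robot. A round steel lock collar (outer radius 19.5 mm, on a flat disc of radius 29 mm) stands 8 mm proud of the top.
- lock_mouth (a point): Centre of the lock's open mouth at the collar's rim, 88 mm above the worktop; axes as med_box, z up along the lock's axis. The round bore is 15 mm in radius and 8 mm deep down to a brass core. More than 30 N between key and lock counts as ramming or wrenching.
- lock_turn (a joint): Angle by which the key has turned the lock, rad: 0 locked, grows clockwise seen from above, end stop 1.5. Needs about 0.1 Nm and stays where it is left. The bolt lets go of the drawer at about 0.95, later (up to 1.25) if the key is pressed down hard meanwhile. The key cannot be drawn out while turned.
- drawer (a joint): Drawer travel in m, 0 shut, up to 0.06, sliding out along the box's -x. A spring pushes it out (about 3 N) to more than 0.045 once the bolt is drawn; until then it is bolted.
- lemon: Lemon, 72 x 55 x 56 mm, bystander, origin at its underside.
- salt_shaker: Salt shaker with grey top, 44 mm wide, 90 mm tall, bystander, origin at its underside.
- core_face (a point): Centre of the core's face, 8 mm below the mouth, axes as med_box. The core has a straight keyway 26 x 6 mm through its centre, turned from this x axis by an unknown angle up to 0.9 rad either way that no given pose tells: rest the key lightly on it and turn it to and fro until it drops in. Rubbing does not turn it. Spring-backed: gives at 1.5 N/mm after 1.5 N preload, 5 mm at most.
- lock_floor (a point): Floor of the keyway on the lock's axis, 24.5 mm below the mouth. The key is fully home when its tip rests here (flange then 2 mm above the rim). The floor is on the same spring as the core. The core plate is 4 mm thick, the turning part lies under it: the key turns only with its tip more than 22 mm below the mouth, else the core plate blocks it.
Things that resemble listed ones, but are neither listed nor needed, are in the scene too. Leave any purple or red look-alike of the part that bears key_grip alone.

How it is judged:
By the outcome, as a careful person would: the job done as asked, in the order asked, and still so for the second after the job is handed in, with the robot touching nothing.
It also fails if it takes over 72 s, if anything falls off the work surface, if the arm or the gripper's body presses on something with over 40 N, if the wrist force passes 120 N, or if a joint passes its speed limit or range.

### The arm

A 7-joint arm with a two-finger parallel gripper is mounted at the origin on a cart in front of the work surface, level with it; the furniture and walls round the work are solid. World frame = base frame: x ahead of the robot, y to its left, z up, the work surface at z = 0. Lengths are in m, angles in degrees, forces in N, time in s.
With the tool pointing down it reaches from about 0.35 to 0.9 m from the base axis. Payload 7.2 kg.
Tool frame: the origin (TCP) lies at the very end of the fingers, on their centre line; the grasp point (between the pads) lies 19 mm behind it (arm.hold_point_z is the distance from the TCP to the grasp point, in m); z points along the fingers, y is the direction in which the jaws open and shut (so a half turn about z gives the same grasp; the last joint's range is limited). The gripper opens to 85 mm and grips with 20 to 120 N. Pads are 22 mm wide; open, the fingers measure 114 mm over their backs; the gripper's body (76 mm by 85 mm) begins 54 mm behind the grasp point. The pads swing forward as they close: fully open they stand 13 mm farther back than shut.
Start: joints at [62.556, 23.554, -0.728, 91.456, 0.321, 64.991, -4.71], TCP at [0.25, -0.573, 0.231] pointing down, gripper open.
Joint ranges: [-169.25, 169.25], [-16.82, 113.86], [-84.01, 82.57], [7.8, 145.47], [-59.2, 239.2], [7.22, 106.19], [-163.78, 163.78]. Speed limits (degrees/s): [136.94, 136.94, 172.46, 172.46, 180, 180, 180].

### API

Orientations are given as [roll, pitch, yaw] about the fixed x, y, z axes, in that order (R = Rz(yaw) Ry(pitch) Rx(roll)).
In Python, from plant import arm gives the robot as it stands.
- The arm moves only by the tool servo_tool, never from a script. Its argument "plan" is a list that holds one entry, the list of rows, each a list of 7 numbers: the gripper's target within -1 to 1 (shut at 1, half-way at 0, fully open at -1), then the shift along the tool's x, y, z as a fraction of full scale, then the turn, a rotation vector about the tool's x, y, z as a fraction of full scale. A call has 1 to 5 rows; each row is the pose to reach, as a shift and turn from the pose commanded when the call began, along the tool's axes at that moment; what a row does not reach only later rows make up. Full scale, the value 1, is 0.12 m for a shift and pi/4 rad for a turn. A row lasts 1/12 s, in which the tool goes at most 41.7 mm and 7.16 degrees, less where a joint would pass 70% of its speed; a pose out of reach is approached as far as the arm can. A call with a number of a shift or a turn outside -1 to 1 is refused whole. A call with a gripper value outside its range is refused whole. The fingers move at their own pace and stop on an object; "squeeze" is the grip in N (left out, the last holds). Time passes only in rows, so rows that repeat a pose let the fingers close. It gives the time, the measured TCP pose, the force and the opening at its end, in the units of the state.
- arm.observe(): the state, without advancing time (a new reading comes with each control period).
- arm.snapshot(name): name is "side" or "top"; returns a dict with "image" (400x640x3 uint8, red, green, blue), "range_z" (400x640 float32, m along the optical axis (not along the pixel's ray), 0 where there is no reading), "mtx" (3x3 intrinsics, pixels), "view" (4x4, takes a point from world to camera coordinates). Camera axes: x right, y down, z forward; pixel columns grow to the right and rows downward; lengths in m; the calibration is good to about 2 mm. A picture is of the moment at which its call begins.
- arm.hand_in(): hands the job in, once; it reports no verdict.
The state is a dict: "clock": time; "joint_positions": joint angles; "joint_vel": joint speeds; "joint_torque": joint torques, N m; "eef_pos": TCP position; "tcp_rot": TCP orientation; "force": force on the tool from outside, world axes, zero at the start; "torque": the same for the moment, N m; "grip_width": finger opening in m.
Only numpy, scipy, OpenCV 4.12 (cv2) and the standard library are available. Lean on these libraries where they do the work, as an engineer would, in place of code of your own. Each camera call takes 0.05 s, during which the arm holds its last target.

## Working session

There is one attempt and no reset: what is moved stays moved. The work goes in short steps, Python scripts to look and compute and a tool call to move; the robot and the scene stay as the last step left them, time stands still between calls to the robot, and variables do not carry over. Pictures are saved under pics/ and viewed, and the job is handed in when it is done.

Besides the shell and the picture viewer there is one more tool, called after "Request:" as name(argument=value, ...) on one line, values as JSON. servo_tool: Moves the arm, as the interface text tells. Its arguments: {"type":"object","properties":{"plan":{"type":"array"},"squeeze":{"type":"number"}},"required":["plan"]}

```bash
mkdir -p pics; ls; python3 - <<'E'
from plant import arm
import cv2,numpy as np
print(arm.observe())
for n in("side","top"):
    s=arm.snapshot(n); cv2.imwrite(f"pics/{n}0.png",s["image"][:,:,::-1]); np.savez(f"{n}0.npz",**s); print(n,s["mtx"],s["view"])
E
```

```text
pics
{'clock': 0.0, 'joint_positions': array([62.55581794, 23.60136733, -0.73002364, 91.5047902 ,  0.32065142,
       64.99222403, -4.70951145]), 'joint_vel': array([-0.01335581,  0.02011243,  0.01289192,  0.01226629,  0.04529815,
       -0.05404335,  0.00402413]), 'joint_torque': array([ 2.01570157e-05, -6.00629926e+01,  6.81987796e-01, -2.99414831e+01,
        1.37567008e-02,  1.07658963e-02, -1.13854765e-05]), 'eef_pos': array([ 0.24935533, -0.57253952,  0.23043295]), 'tcp_rot': array([-1.79903842e+02,  6.00351723e-03,  2.35396847e+01]), 'force': array([ 0.0641322 ,  0.45274968, -0.98794079]), 'torque': array([ 0.01780833,  0.00249348, -0.0279192 ]), 'grip_width': 0.0856209677226039}
side [[467.89374664   0.         322.36156218]
 [  0.         467.89374664 190.22962871]
 [  0.           0.           1.        ]] [[ 0.95662316 -0.29086042 -0.01650307 -0.58688627]
 [-0.13636151 -0.39698685 -0.90763813  0.03878586]
 [ 0.25744451  0.87051804 -0.41942898  1.01690702]
 [ 0.          0.          0.          1.        ]]
top [[465.23918194   0.         324.55238129]
 [  0.         465.23918194 209.55647025]
 [  0.           0.           1.        ]] [[ 0.0114609  -0.99971478 -0.02095246 -0.22928423]
 [-0.98041883 -0.00711517 -0.19679506  0.54065777]
 [ 0.19658985  0.02279764 -0.98022074  1.16704793]
 [ 0.          0.          0.          1.        ]]
```

View pics/side0.png

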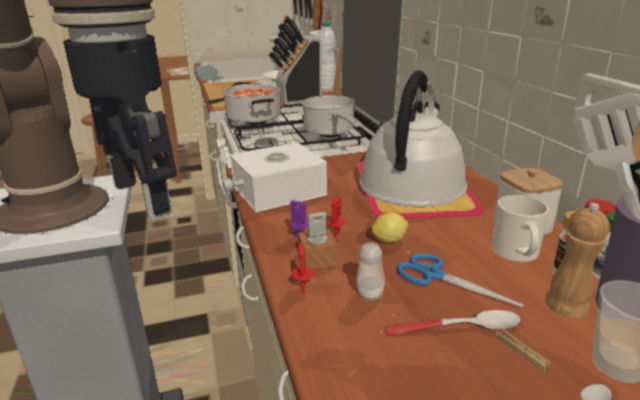

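View pics/top0.png

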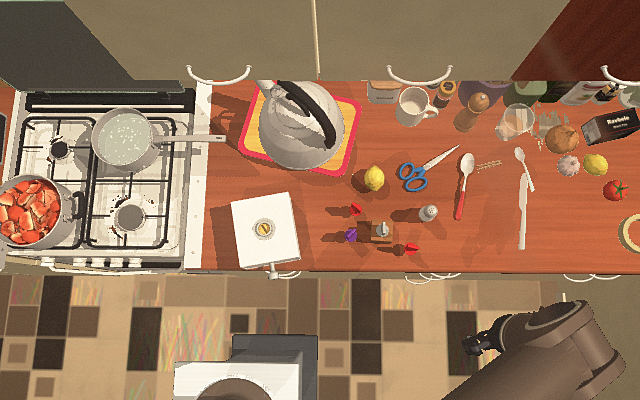

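The side view shows the steel key in its stand at about (317,228), with the purple key at (299,215) and red ones at (337,213) and (303,265). The top view shows the stand at about (381,231) and the lock at (264,229). Next I'll zoom in on these.

```bash
python3 - <<'E'
import cv2,numpy as np
t=cv2.imread("pics/top0.png"); s=cv2.imread("pics/side0.png")
a=cv2.resize(t[190:265,330:440],None,fx=7,fy=7,interpolation=cv2.INTER_CUBIC)
b=cv2.resize(t[185:285,225:305],None,fx=6,fy=6,interpolation=cv2.INTER_CUBIC)
c=cv2.resize(s[185:300,265:380],None,fx=5,fy=5,interpolation=cv2.INTER_CUBIC)
for n,i in zip("abc",(a,b,c)): cv2.imwrite(f"pics/z{n}0.png",i)
E
```

```text
(no output)
```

View pics/za0.png

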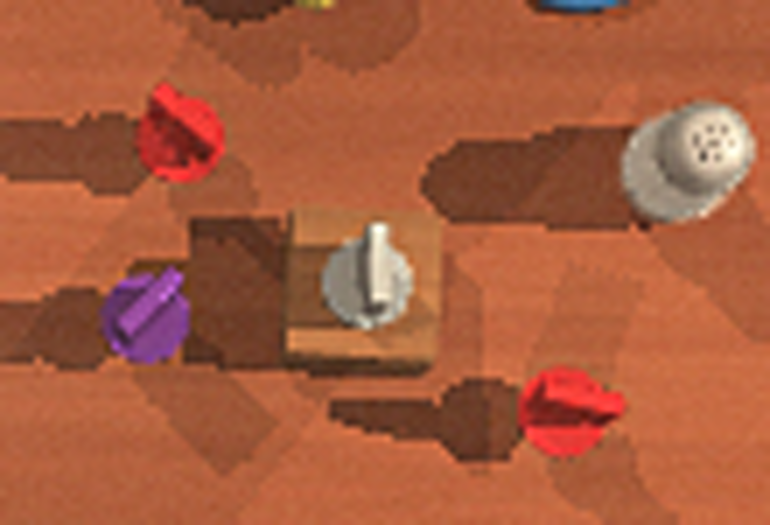

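View pics/zb0.png

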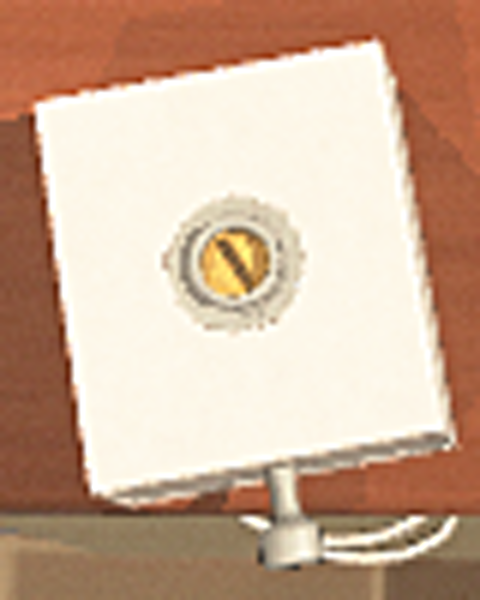

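View pics/zc0.png

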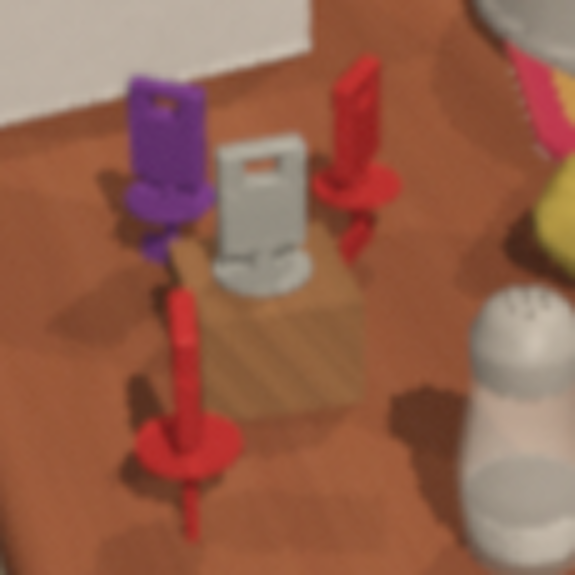

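```bash
cat > h.py <<'E'
import numpy as np,cv2
def load(n): 
    d=np.load(n); return {k:d[k] for k in d}
def ray(s,uv,z):
    uv=np.atleast_2d(np.float64(uv)); V=s["view"];R=V[:3,:3];t=V[:3,3];c=-R.T@t
    d=np.c_[uv,np.ones(len(uv))]@np.linalg.inv(s["mtx"]).T@R
    k=(z-c[2])/d[:,2]; return c+k[:,None]*d
def proj(s,P):
    P=np.atleast_2d(P);q=(P@s["view"][:3,:3].T+s["view"][:3,3])@s["mtx"].T;return q[:,:2]/q[:,2:]
def cloud(s):
    v,u=np.mgrid[0:400,0:640];z=s["range_z"];p=np.stack([u*z,v*z,z],-1)@np.linalg.inv(s["mtx"]).T
    return (p-s["view"][:3,3])@s["view"][:3,:3]
E
python3 - <<'E'
from h import *
t=load("top0.npz");s=load("side0.npz")
def hsv(x):return cv2.cvtColor(x["image"],cv2.COLOR_RGB2HSV).astype(int)
H=hsv(t);C=cloud(t)
# box top
w=((H[...,1]<45)&(H[...,2]>150)).astype(np.uint8); m=np.zeros_like(w);m[185:275,225:308]=w[185:275,225:308]
m&=((C[...,2]>.07)&(C[...,2]<.1)).astype(np.uint8)
cs,_=cv2.findContours(m,cv2.RETR_EXTERNAL,cv2.CHAIN_APPROX_NONE);c=max(cs,key=cv2.contourArea)[:,0]
P=ray(t,c,.08)[:,:2].astype(np.float32);r=cv2.minAreaRect(P);print("box",r)
print("medz",np.median(C[...,2][m>0]))
# core
b=np.zeros_like(w);b[215:245,250:280]=((H[...,1]>110)&(H[...,2]>120))[215:245,250:280]
uv=np.argwhere(b)[:,::-1];print("core n",len(uv),uv.mean(0),ray(t,uv.mean(0),.08))
cc=cv2.minEnclosingCircle(uv.astype(np.float32));print(cc,ray(t,cc[0],.08), ray(t,cc[0],.088))
# key
k=np.zeros_like(w);k[218:240,372:394]=((H[...,1]<50)&(H[...,2]>90))[218:240,372:394]
uv=np.argwhere(k)[:,::-1];print("key n",len(uv),uv.mean(0))
for r in range(218,240):print(r,''.join('%4d'%x for x in H[r,372:394,2]),' ',''.join('%4d'%x for x in H[r,372:394,1]))
print(np.round(C[218:240,372:394,2]*1000).astype(int))
# side
H=hsv(s);C2=cloud(s)
k=((H[...,1]<70)&(H[...,2]>80))
k2=np.zeros_like(k);k2[210:247,305:330]=k[210:247,305:330]
for r in range(208,248):print(r,''.join('#' if x else '.' for x in k2[r,300:335]))
E
```

```text
box ((0.48717769980430603, -0.0716657042503357), (0.16954629123210907, 0.15016531944274902), 10.852108001708984)
medz 0.08111593076860824
core n 95 [263.69473684 228.31578947] [[ 0.48726509 -0.0706734   0.08      ]]
((263.5, 228.0), 5.590270042419434) [[ 0.48807325 -0.07014647  0.08      ]] [[ 0.48680482 -0.07139449  0.088     ]]
key n 104 [381.90384615 229.43269231]
218  189 182 187 188 188 189 184 186 187 191 187 189 185 186 186 185 184 193 197 108 112 118    163 177 165 168 163 163 173 171 168 162 175 166 168 171 171 170 175 164 163 170 166 158
219  182 179 182 181 186 187 187 188 187 185 186 186 189 181 186 187 183 184 192 200 108 118    158 165 163 161 165 166 161 167 169 170 167 167 171 176 171 164 171 170 169 163 177 153
220  176 169 173 169 171 175 177 173 176 180 179 173 179 178 178 179 179 181 183 196 148 103    151 157 158 155 163 152 153 159 156 153 160 164 161 162 158 161 167 159 163 157 165 176
221  182 178 180 177 177 179 176 180 174 179 177 164 167 181 179 178 179 178 182 181 184 193    160 162 153 161 163 162 161 157 166 168 173 148 144 170 164 166 158 153 157 158 15
[... 6748 characters left out ...]
###########.........
231 .........#################.........
232 .........#################.........
233 .........################..........
234 .........################..........
235 .........#################.........
236 ........###################........
237 ........###################........
238 ........###################........
239 ........###################........
240 ........###################........
241 .........#################.........
242 ..........###############..........
243 .............#########.............
244 ...................................
245 ...................................
246 ...................................
247 ...................................
```

```bash
python3 - <<'E'
from h import *
t=load("top0.npz");s=load("side0.npz")
H=cv2.cvtColor(t["image"],cv2.COLOR_RGB2HSV).astype(int)
# bow top bright face, low saturation, V>205, cols 382-386 rows 222-232
m=np.zeros((400,640),bool)
for r in range(222,234):
  for c in range(382,386):
    m[r,c]=H[r,c,1]<110 and H[r,c,2]>190
uv=np.argwhere(m)[:,::-1].astype(float)
w=1-np.clip((H[uv[:,1].astype(int),uv[:,0].astype(int),1]-40)/120.,0,1)
P=ray(t,uv,.0895)[:,:2]
c=np.average(P,0,w);q=P-c;e,v=np.linalg.eigh((q*w[:,None]).T@q);print("bow top",c,np.degrees(np.arctan2(v[1,1],v[0,1])),np.ptp(P,0))
# per row centroid over gray top
# edges: left edge transition at col 382, right at 385
# flange
f=((H[...,1]<100)&(H[...,2]>80));k=np.zeros_like(f);k[224:238,374:391]=f[224:238,374:391]
cs,_=cv2.findContours(k.astype(np.uint8),cv2.RETR_EXTERNAL,cv2.CHAIN_APPROX_NONE);c=max(cs,key=cv2.contourArea)[:,0]
P=ray(t,c,.043)[:,:2]
P=P[~((P[:,0]>0)&(c[:,1]<225))]
A=np.c_[2*P,np.ones(len(P))];x=np.linalg.lstsq(A,(P**2).sum(1),rcond=None)[0];print("flange",x[:2],np.sqrt(x[2]+x[0]**2+x[1]**2))
# wood stand top
wd=C=cloud(t);m=(np.abs(C[...,2]-.041)<.009)&(C[...,0]>.4);m[:205]=0;m[250:]=0;m[:,:365]=0;m[:,400:]=0
m=cv2.morphologyEx(m.astype(np.uint8),cv2.MORPH_OPEN,np.ones((3,3)))
cs,_=cv2.findContours(m,cv2.RETR_EXTERNAL,cv2.CHAIN_APPROX_NONE);c=max(cs,key=cv2.contourArea)[:,0]
print("stand",cv2.minAreaRect(ray(t,c,.04)[:,:2].astype(np.float32)))
# slot
g=cv2.cvtColor(t["image"],cv2.COLOR_RGB2GRAY)[218:240,253:276]
print(g); print(H[218:240,253:276,1])
# side: bow corners top (row 212-214), rays with plane x/y? 
for uv in [(309,215),(325,212.5),(317,213)]: print(uv,ray(s,uv,.0895))
print("flange side",ray(s,[(317,239.5)],.042), proj(s,[[.485,-.289,.0895],[.485,-.289,.043]]))
E
```

```text
bow top [ 0.49124021 -0.37467194] -179.7908696167979 [0.02544617 0.00535207]
flange [ 0.49089731 -0.37431325] 0.01581751435835876
stand ((0.4917135238647461, -0.37333038449287415), (0.05492738261818886, 0.05769026651978493), 89.0267333984375)
[[246 246 248 247 249 250 253 232 232 210 206 213 213 215 199 250 245 250
  250 247 246 247 247]
 [247 247 247 250 251 237 217 212 217 214 216 211 212 211 202 206 207 232
  242 249 247 246 247]
 [246 248 250 252 227 212 210 208 210 189 188 195 194 210 198 211 207 210
  219 224 248 246 246]
 [247 249 253 231 205 210 214 212 198 207 217 215 214 189 160 195 194 214
  206 208 250 248 246]
 [249 252 207 211 219 216 163 219 229 222 203 199 205 226 228 204 191 209
  213 206 239 250 248]
 [250 248 218 219 137 144 228 215 177 162  94  99 103 122 183 233 214 198
  201 216 214 229 249]
 [252 201 214 133 142 235 225 144 204 184 207 200 202 118 102 159 225 213
  200 219 214 203 252]
 [240 209 219 134 191 242 156 186  94  88 172 228 226 144 149 116 172 233
  142 219 218 197 254]
 [203 217 145 137 233 202 161 200 154 101  99 208 225 222 157 144 169 232
  139 1
[... 2978 characters left out ...]
38  43  52  50  52  39
   37  52  41  15  19]
 [ 18  18  31  41  41  42  48  42  45  48  51  47  46  46  47  45  46  37
   45  44  17  16  18]
 [ 20  20  15  30  41  41  40  40  42  42  43  40  46  45  45  47  41  42
   45  15  18  17  17]
 [ 20  21  17  13  44  44  33  41  40  39  39  43  44  43  42  40  39  70
   40  19  20  19  18]
 [ 18  21  19  18  16  17  65  56  53  42  37  46  41  54  28  68  14  13
   18  18  20  18  18]]
(309, 215) [[ 0.47796372 -0.37462461  0.0895    ]]
(325, 212.5) [[ 0.50576699 -0.37458844  0.0895    ]]
(317, 213) [[ 0.49255899 -0.37201808  0.0895    ]]
flange side [[ 0.48980126 -0.3778356   0.042     ]] [[300.2235465  193.60232878]
 [301.13029835 216.16920626]]
```

Request:
servo_tool(plan=[[[0,0.3,-0.08,0,0,0,0.13],[0,0.6,-0.17,0,0,0,0.26],[0,0.9,-0.25,0,0,0,0.39],[0,1,-0.28,0,0,0,0.523],[0,1,-0.28,0,0,0,0.523]]], squeeze=60)

```text
clock: 0.52
eef_pos: [0.3505, -0.4905, 0.2308]
tcp_rot: [-179.9, -0.1, 0.1]
force: [0.8, 0.1, 0.4]
grip_width: 0.0426
```

Request:
servo_tool(plan=[[[0,0.3,-0.3,0.0,0,0,0],[0,0.6,-0.6,0.1,0,0,0],[0,0.9,-0.9,0.3,0,0,0],[0,1,-0.966,0.5,0,0,0],[0,1,-0.966,0.5,0,0,0]]])

```text
clock: 0.93
eef_pos: [0.4686, -0.3737, 0.1685]
tcp_rot: [-179.8, 0.1, 0.4]
force: [-0.8, 1.3, 0.3]
grip_width: 0.0423
```

Request:
servo_tool(plan=[[[0,0.17,0,0.1,0,0,0],[0,0.17,0,0.2,0,0,0],[0,0.17,0,0.2,0,0,0]]])

```text
clock: 1.18
eef_pos: [0.4852, -0.3781, 0.1442]
tcp_rot: [-179.9, 0.2, 0.1]
force: [0.2, -0.0, -0.4]
grip_width: 0.0424
```

```bash
cat > snap.py <<'E'
import sys
from plant import arm
from h import *
i=sys.argv[1]
for n in("side","top"):
    s=arm.snapshot(n); cv2.imwrite(f"pics/{n}{i}.png",s["image"][:,:,::-1]); np.savez(f"{n}{i}.npz",**s)
o=arm.observe();print(o["clock"],o["eef_pos"],o["tcp_rot"],o["force"],o["torque"],o["joint_positions"].round(1),o["grip_width"])
E
python3 snap.py 1; python3 - <<'E'
import cv2
cv2.imwrite("pics/zs1.png",cv2.resize(cv2.imread("pics/side1.png")[130:300,240:400],None,fx=3.5,fy=3.5,interpolation=cv2.INTER_CUBIC))
E
```

```text
1.2833 [ 0.48478121 -0.37955449  0.14673954] [-1.79988584e+02  1.25832530e-01 -6.40328652e-02] [-0.92777496 -0.07267114 -0.14934146] [-0.07608197 -0.03752688 -0.00544679] [ 34.9  27.3  -1.9  97.8   1.2  55.  -57.5] 0.04255832382561446
```

View pics/zs1.png

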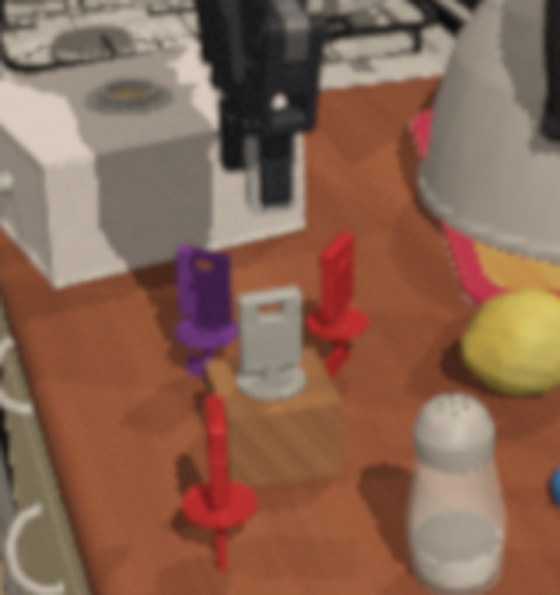

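The gripper hangs above the silver key, clear of the coloured keys. I'll correct x and y, then descend.

Request:
servo_tool(plan=[[[0,0.053,-0.042,0.1,0,0,0],[0,0.053,-0.042,0.2,0,0,0],[0,0.053,-0.042,0.3,0,0,0],[0,0.053,-0.042,0.3,0,0,0],[0,0.053,-0.042,0.3,0,0,0]]])

```text
clock: 1.7
eef_pos: [0.492, -0.373, 0.1101]
tcp_rot: [-179.9, 0.1, -0.0]
force: [0.2, -0.5, 0.4]
grip_width: 0.043
```

```bash
python3 snap.py 2; python3 - <<'E'
import cv2
cv2.imwrite("pics/zs2.png",cv2.resize(cv2.imread("pics/side2.png")[170:270,270:370],None,fx=5.5,fy=5.5,interpolation=cv2.INTER_CUBIC))
E
```

```text
1.8 [ 0.49285531 -0.37359885  0.11141558] [ 1.79989723e+02 -1.18310442e-03 -1.24397666e-02] [-0.65702958  0.18567029  0.48985444] [ 0.0659639   0.04201131 -0.0104833 ] [ 34.2  29.8  -2.1  99.2   1.4  51.  -58.5] 0.04250482024262625
```

View pics/zs2.png

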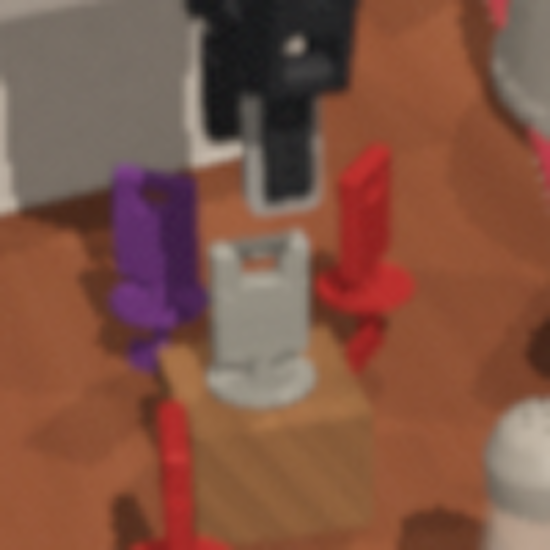

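```bash
python3 - <<'E'
from h import *
s=load("side2.npz")
for z in (.11,.117): print(proj(s,[[.4925,-.3735-.025,z],[.4925,-.3735+.025,z]]))
print(proj(s,[[.4912,-.3745,.0895],[.4912,-.3745,.0425]]))
E
```

```text
[[321.32884771 208.92075175]
 [312.81743947 196.20215087]]
[[321.25250425 205.01841478]
 [312.71371324 192.46728429]]
[[316.63584803 213.77567166]
 [317.23093712 238.15966303]]
```

Request:
servo_tool(plan=[[[0,-0.01,0.007,0.15,0,0,0],[0,-0.01,0.007,0.3,0,0,0],[0,-0.01,0.007,0.42,0,0,0],[0,-0.01,0.007,0.5,0,0,0],[0,-0.01,0.007,0.5,0,0,0]]])

```text
clock: 2.22
eef_pos: [0.4908, -0.3737, 0.0497]
tcp_rot: [-179.9, 0.1, 0.0]
force: [-1.0, 0.6, 0.2]
grip_width: 0.0427
```

Request:
servo_tool(plan=[[[1,0,0,0,0,0,0],[1,0,0,0,0,0,0],[1,0,0,0,0,0,0],[1,0,0,0,0,0,0],[1,0,0,0,0,0,0]]])

```text
clock: 2.63
eef_pos: [0.4925, -0.3747, 0.0526]
tcp_rot: [179.9, -0.1, -0.0]
force: [-0.6, -0.7, 5.0]
grip_width: 0.0075
```

Request:
servo_tool(plan=[[[1,0,0,0,0,0,0],[1,0,0,-0.02,0,0,0],[1,0,0,-0.05,0,0,0],[1,0,0,-0.1,0,0,0],[1,0,0,-0.15,0,0,0]]])

```text
clock: 3.05
eef_pos: [0.4915, -0.374, 0.0696]
tcp_rot: [-180.0, 0.0, 0.0]
force: [0.1, 0.5, 0.3]
grip_width: 0.0072
```

Request:
servo_tool(plan=[[[1,0,0,-0.1,0,0,0],[1,0,0,-0.25,0,0,0],[1,0,0,-0.4,0,0,0],[1,0,0,-0.6,0,0,0],[1,0,0,-0.8,0,0,0]]])

```text
clock: 3.47
eef_pos: [0.4915, -0.374, 0.167]
tcp_rot: [-180.0, 0.0, 0.0]
force: [0.6, 0.1, 0.5]
grip_width: 0.0076
```

```bash
python3 snap.py 3; python3 - <<'E'
import cv2
cv2.imwrite("pics/zs3.png",cv2.resize(cv2.imread("pics/side3.png")[110:270,240:400],None,fx=3.7,fy=3.7,interpolation=cv2.INTER_CUBIC))
E
```

```text
3.5667 [ 0.49386748 -0.37568789  0.17078914] [ 1.79743738e+02 -3.82393215e-01 -8.92793033e-03] [ 0.75661357 -0.51246217 -0.44223488] [ 0.03356423 -0.01412773 -0.01703703] [ 34.3  26.   -2.1  96.3   1.1  57.2 -58.2] 0.007203359709943155
```

View pics/zs3.png

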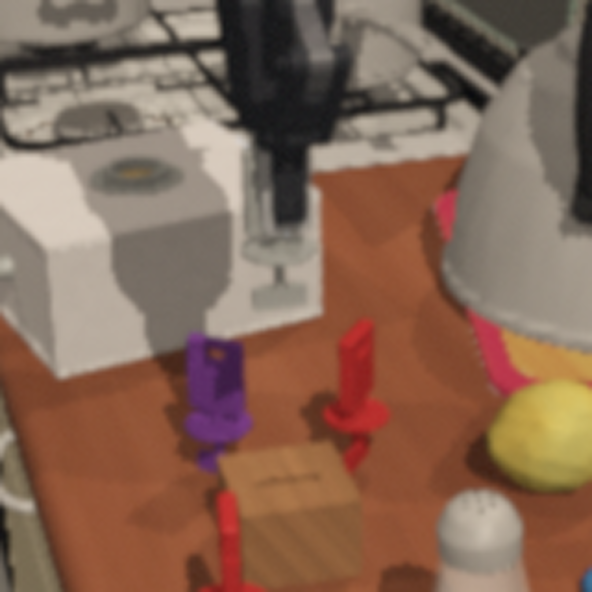

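Held. The key now hangs from the jaws with its tip well clear of everything. I'll carry it to the lock and refine the lock position from the clean first picture.

Request:
servo_tool(plan=[[[1,0,-0.2,0,0,0,0],[1,0,-0.4,0,0,0,0],[1,0,-0.6,0,0,0,0],[1,0,-0.8,0,0,0,0],[1,0,-1,0,0,0,0]]])

```text
clock: 3.98
eef_pos: [0.4914, -0.253, 0.1655]
tcp_rot: [-180.0, 0.0, -0.0]
force: [0.4, -0.2, -0.6]
grip_width: 0.0072
```

Request:
servo_tool(plan=[[[1,0,-0.2,0,0,0,0],[1,0,-0.4,0,0,0,0],[1,0,-0.6,0,0,0,0],[1,0,-0.8,0,0,0,0],[1,0,-1,0,0,0,0]]])

```text
clock: 4.4
eef_pos: [0.4913, -0.133, 0.1655]
tcp_rot: [180.0, 0.0, 0.0]
force: [-0.4, -0.1, -0.3]
grip_width: 0.0069
```

Request:
servo_tool(plan=[[[1,-0.02,-0.2,0,0,0,-0.14],[1,-0.03,-0.4,0,0,0,-0.28],[1,-0.04,-0.5,0,0,0,-0.42],[1,-0.04,-0.52,0,0,0,-0.56],[1,-0.04,-0.52,0,0,0,-0.7]]])

```text
clock: 4.82
eef_pos: [0.4867, -0.0701, 0.1656]
tcp_rot: [-180.0, -0.0, 32.0]
force: [0.8, -1.0, -0.4]
grip_width: 0.0076
```

```bash
python3 snap.py 4; python3 - <<'E'
from h import *
t=load("top0.npz");H=cv2.cvtColor(t["image"],cv2.COLOR_RGB2HSV).astype(int)
g=cv2.cvtColor(t["image"],cv2.COLOR_RGB2GRAY).astype(float)
# disc outline: sat>26 region
m=np.zeros((400,640),np.uint8);m[214:244,248:280]=(H[...,1]>30)[214:244,248:280]
cs,_=cv2.findContours(m,cv2.RETR_EXTERNAL,cv2.CHAIN_APPROX_NONE);c=max(cs,key=cv2.contourArea)
P=ray(t,c[:,0],.081)[:,:2]
A=np.c_[2*P,np.ones(len(P))];x=np.linalg.lstsq(A,(P**2).sum(1),rcond=None)[0];print("disc",x[:2],np.sqrt(x[2]+x[0]**2+x[1]**2))
# core
m=np.zeros((400,640),np.uint8);m[214:244,248:280]=(H[...,1]>90)[214:244,248:280]
cs,_=cv2.findContours(m,cv2.RETR_EXTERNAL,cv2.CHAIN_APPROX_NONE);c=max(cs,key=cv2.contourArea)
P=ray(t,c[:,0],.08)[:,:2]
A=np.c_[2*P,np.ones(len(P))];x=np.linalg.lstsq(A,(P**2).sum(1),rcond=None)[0];print("core",x[:2],np.sqrt(x[2]+x[0]**2+x[1]**2))
# slot
uv=[];w=[]
for r in range(225,233):
  for cc in range(260,269):
    if abs(cc-(261.5+.65*(r-225)))<2.2:
      k=max(0,200-g[r,cc]); uv.append((cc,r));w.append(k)
P=ray(t,uv,.08)[:,:2];w=np.array(w);c=np.average(P,0,w);q=P-c;e,v=np.linalg.eigh((q*w[:,None]).T@q);print("slot",c,np.degrees(np.arctan2(v[1,1],v[0,1])))
i=cv2.imread("pics/side4.png");cv2.imwrite("pics/zs4.png",cv2.resize(i[90:250,200:360],None,fx=3.7,fy=3.7,interpolation=cv2.INTER_CUBIC))
i=cv2.imread("pics/top4.png");cv2.imwrite("pics/zt4.png",cv2.resize(i[170:290,210:330],None,fx=5,fy=5,interpolation=cv2.INTER_CUBIC))
E
```

```text
4.9167 [ 0.48672098 -0.07148771  0.16546509] [1.79998257e+02 2.03355236e-03 3.16479745e+01] [ 0.0250498   1.01081812 -0.99865063] [-0.00059675 -0.06715853  0.01032389] [ 15.2  15.7 -14.8 113.2   5.1  51.7 -60.6] 0.007239043039872868
disc [ 0.48650538 -0.07094579] 0.02813746430892414
core [ 0.48742597 -0.07066919] 0.013590830133677378
slot [ 0.48695298 -0.07117327] -142.55851044307602
```

View pics/zs4.png

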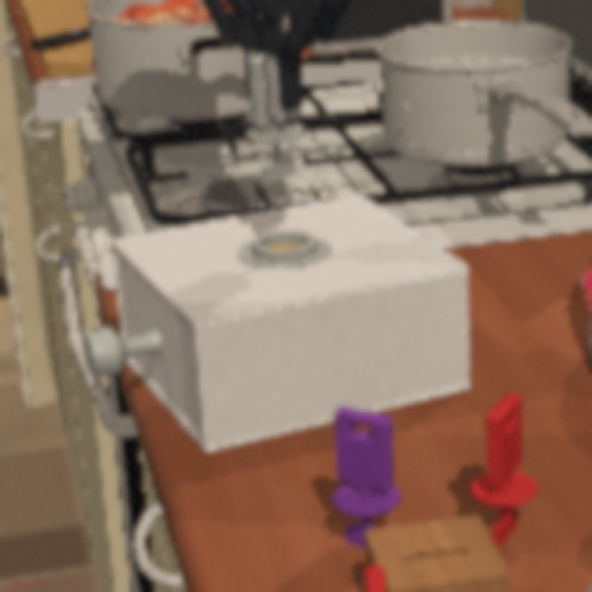

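View pics/zt4.png

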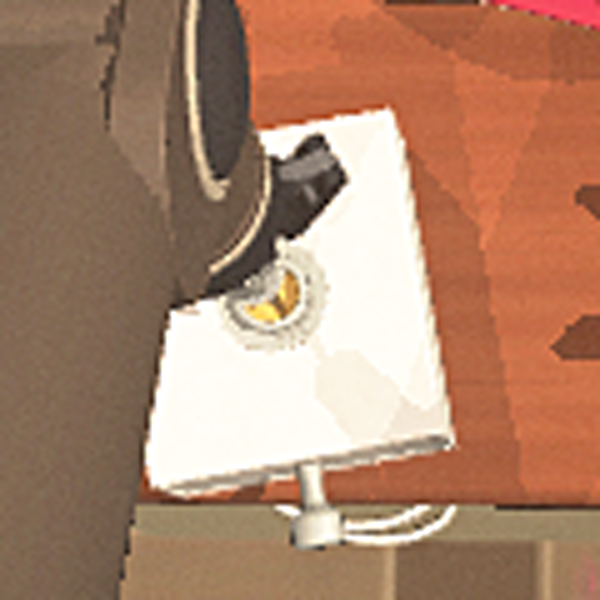

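```bash
python3 - <<'E'
from h import *
t=load("top0.npz");print("slot ends");a=ray(t,[(261.5,225),(266.1,232)],.08);print(a);d=a[0]-a[1];print(np.degrees(np.arctan2(d[1],d[0])))
s=load("side3.npz");C=cloud(s)
# key points by depth: y within 25 mm of plane y=-.374, z .11-.18
R=(abs(C[...,1]+.374)<.03)&(C[...,2]>.105)&(C[...,2]<.165)&(abs(C[...,0]-.49)<.03)
for z0 in np.arange(.105,.166,.003):
    k=R&(C[...,2]>=z0)&(C[...,2]<z0+.003)
    if k.sum(): print(round(z0,3),k.sum(),C[k].mean(0).round(4),C[k][:,0].min().round(4),C[k][:,0].max().round(4))
for r in range(165,196):
    print(r,''.join('#' if x else '.' for x in R[r,300:335]))
print(proj(s,[[.4915,-.374,.1655-.037],[.4915,-.374,.1655-.037+.005],[.4915,-.374,.1655-.009]]))
E
```

```text
slot ends
[[ 0.49575933 -0.06474991  0.08      ]
 [ 0.47785666 -0.07714907  0.08      ]]
34.70600309442317
0.126 9 [ 0.4888 -0.3745  0.1285] 0.478 0.4993
0.129 26 [ 0.4893 -0.3748  0.1305] 0.4788 0.5016
0.132 22 [ 0.4895 -0.3746  0.1335] 0.478 0.5014
0.135 30 [ 0.4899 -0.3744  0.1366] 0.4785 0.5015
0.138 11 [ 0.4904 -0.3754  0.1389] 0.4811 0.5013
0.141 4 [ 0.4897 -0.3743  0.1417] 0.4882 0.4918
0.144 6 [ 0.4895 -0.3753  0.1453] 0.4877 0.4912
0.147 3 [ 0.489  -0.3771  0.1488] 0.4875 0.4907
0.153 13 [ 0.4888 -0.3855  0.1553] 0.4738 0.5045
0.156 124 [ 0.489  -0.3771  0.1574] 0.4736 0.5062
0.159 9 [ 0.4903 -0.3768  0.1603] 0.4863 0.4931
0.162 6 [ 0.4862 -0.3766  0.1635] 0.4801 0.4909
165 ...................................
166 ...................................
167 ...................................
168 ...................................
169 ...................................
170 ...................................
171 ...................................
172 ...................................
173 .........#.#......####.............
174 .......#################...........
175 ......##
[... 215 characters left out ...]
#...........
181 .........###########...............
182 ..............###..................
183 ..............###..................
184 ..............###..................
185 ..............###..................
186 ..............###...###............
187 .............#.########............
188 ........###############............
189 ........###############............
190 ........###############............
191 ........#####.#########............
192 ........###############............
193 ........#########..................
194 .........#.........................
195 ...................................
[[316.20960468 192.43797676]
 [316.14199509 189.65699032]
 [315.82613545 176.66473137]]
```

Request:
servo_tool(plan=[[[1,0.011,0.004,0.08,0,0,-0.07],[1,0.011,0.004,0.16,0,0,-0.07],[1,0.011,0.004,0.24,0,0,-0.07],[1,0.011,0.004,0.3,0,0,-0.07],[1,0.011,0.004,0.3,0,0,-0.07]]])

```text
clock: 5.33
eef_pos: [0.487, -0.0715, 0.1274]
tcp_rot: [-179.9, 0.1, 34.5]
force: [-0.1, -0.1, -1.0]
grip_width: 0.0075
```

```bash
python3 snap.py 5; python3 - <<'E'
from h import *
i=cv2.imread("pics/side5.png");cv2.imwrite("pics/zs5.png",cv2.resize(i[120:180,240:320],None,fx=9,fy=9,interpolation=cv2.INTER_CUBIC))
i=cv2.imread("pics/top5.png");cv2.imwrite("pics/zt5.png",cv2.resize(i[200:260,230:300],None,fx=9,fy=9,interpolation=cv2.INTER_CUBIC))
s=load("side5.npz")
print(proj(s,[[.487,-.071,.092],[.487,-.071,.12],[.487,-.071,.088]]), proj(load("top5.npz"),[[.487,-.071,.12],[.487,-.071,.088]]))
E
```

```text
5.4333 [ 0.48796398 -0.07149938  0.12885051] [-1.79956602e+02  5.08373298e-02  3.45804493e+01] [-0.37462563  0.28143054 -0.65101471] [ 0.02902631 -0.06246585  0.04535253] [ 15.   18.8 -14.9 115.    6.5  47.1 -58.9] 0.0074171649929220314
[[276.60994552 152.98325213]
 [275.87848037 141.01559629]
 [276.71309659 154.67092855]] [[261.3955595  225.86408731]
 [263.34718026 227.92236966]]
```

View pics/zs5.png

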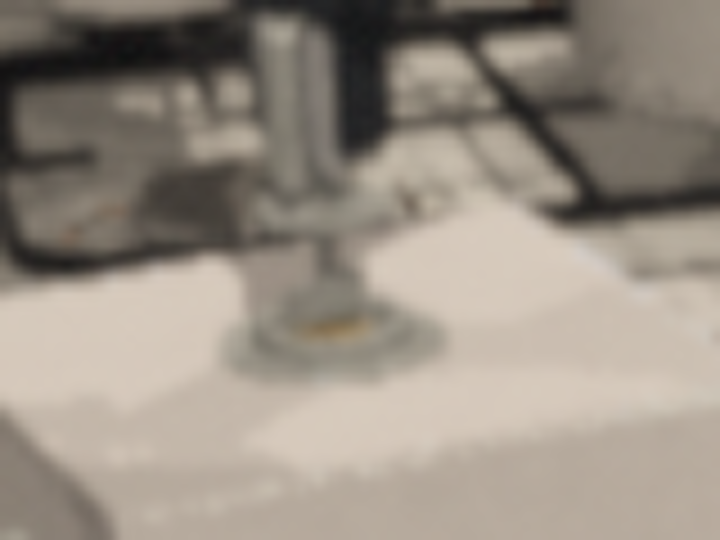

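View pics/zt5.png

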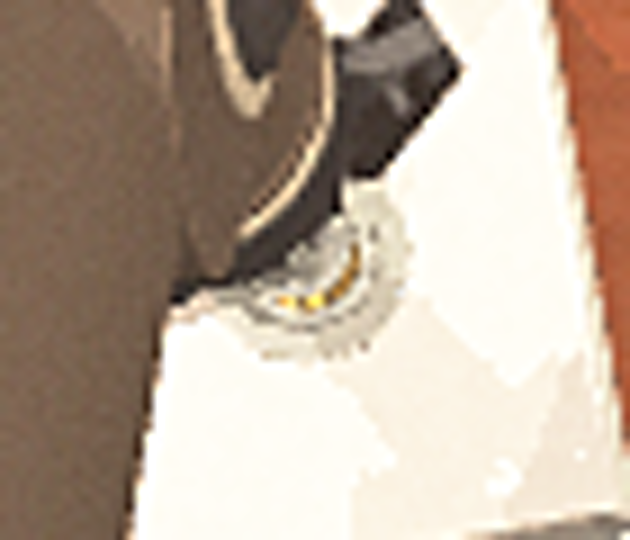

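The side view shows the bit centred just above the collar (bit at about col 276.4, collar at 277.2), and the top view shows the flange over the lock. Now lowering slowly while watching the force.

Request:
servo_tool(plan=[[[1,0,0,0.025,0,0,0],[1,0,0,0.05,0,0,0],[1,0,0,0.07,0,0,0],[1,0,0,0.085,0,0,0],[1,0,0,0.085,0,0,0]]])

```text
clock: 5.85
eef_pos: [0.4883, -0.0715, 0.1189]
tcp_rot: [-180.0, 0.0, 34.6]
force: [0.4, 0.1, -1.0]
grip_width: 0.0072
```

Request:
servo_tool(plan=[[[1,0,0,0.008,0,0,0],[1,0,0,0.016,0,0,0],[1,0,0,0.016,0,0,0]]])

```text
clock: 6.1
eef_pos: [0.4884, -0.0715, 0.1173]
tcp_rot: [180.0, -0.0, 34.7]
force: [-1.9, 0.3, 3.6]
grip_width: 0.0073
```

Request:
servo_tool(plan=[[[1,0,0,0.008,0,0,0],[1,0,0,0.016,0,0,0],[1,0,0,0.016,0,0,0]]])

```text
clock: 6.35
eef_pos: [0.4885, -0.0715, 0.1154]
tcp_rot: [180.0, -0.0, 34.7]
force: [-0.8, 1.0, 5.0]
grip_width: 0.0076
```

Contact on the core at about 4–5 N. Next I'll feel to and fro.

Request:
servo_tool(plan=[[[1,0,0,0,0,0,0.04],[1,0,0,0,0,0,0.08],[1,0,0,0,0,0,0.12],[1,0,0,0,0,0,0.16]]])

```text
clock: 6.68
eef_pos: [0.4883, -0.071, 0.1153]
tcp_rot: [-180.0, -0.0, 27.4]
force: [-0.4, 1.5, 4.1]
grip_width: 0.0069
```

Request:
servo_tool(plan=[[[1,0,0,0,0,0,-0.06],[1,0,0,0,0,0,-0.12],[1,0,0,0,0,0,-0.18],[1,0,0,0,0,0,-0.22]]])

```text
clock: 7.02
eef_pos: [0.4887, -0.0715, 0.1156]
tcp_rot: [180.0, -0.0, 37.5]
force: [-0.8, 0.3, 5.5]
grip_width: 0.0073
```

Request:
servo_tool(plan=[[[1,0,0,0,0,0,-0.04],[1,0,0,0,0,0,-0.08],[1,0,0,0,0,0,-0.12]]])

```text
clock: 7.27
eef_pos: [0.4887, -0.0713, 0.1156]
tcp_rot: [180.0, -0.0, 42.8]
force: [-1.3, 0.5, 4.4]
grip_width: 0.0072
```

Request:
servo_tool(plan=[[[1,0.002,-0.009,0,0,0,0.04],[1,0.002,-0.009,0,0,0,0.08],[1,0.002,-0.009,0,0,0,0.12],[1,0.002,-0.009,0,0,0,0.16]]])

```text
clock: 7.6
eef_pos: [0.4883, -0.0707, 0.1155]
tcp_rot: [179.9, -0.1, 35.5]
force: [0.4, 0.5, -0.7]
grip_width: 0.0071
```

Request:
servo_tool(plan=[[[1,0,0,0,0,0,0.04],[1,0,0,0,0,0,0.08],[1,0,0,0,0,0,0.12],[1,0,0,0,0,0,0.16]]])

```text
clock: 7.93
eef_pos: [0.4876, -0.0705, 0.115]
tcp_rot: [-180.0, 0.0, 28.3]
force: [-0.4, 0.4, -0.2]
grip_width: 0.0074
```

```bash
python3 snap.py 6; python3 -c "
from h import *
i=cv2.imread('pics/side6.png');cv2.imwrite('pics/zs6.png',cv2.resize(i[120:180,240:320],None,fx=9,fy=9,interpolation=cv2.INTER_CUBIC))"
```

```text
8.0333 [ 0.48762915 -0.07051635  0.11499425] [1.79999733e+02 1.25316215e-02 2.83392160e+01] [-0.15358799 -0.19034697 -0.60043939] [-0.07212725 -0.00078751  0.08440894] [ 13.6  19.7 -13.4 115.9   6.3  45.1 -65.1] 0.0073158656503937046
```

View pics/zs6.png

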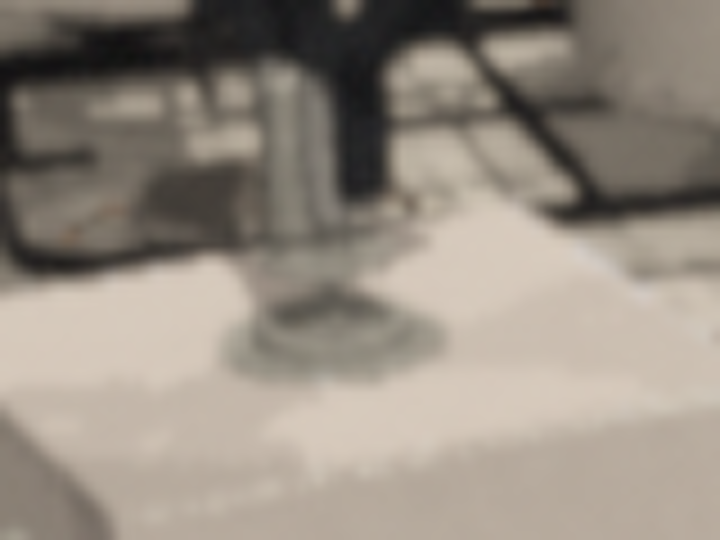

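Fz dropped to about 0 and a small torque resists, so the bit looks to be in the slot. Turning back to relax and creeping down.

Request:
servo_tool(plan=[[[1,0,0,0,0,0,-0.08],[1,0,0,0.01,0,0,-0.08],[1,0,0,0.02,0,0,-0.08]]])

```text
clock: 8.28
eef_pos: [0.4877, -0.0705, 0.1126]
tcp_rot: [-180.0, -0.0, 31.9]
force: [0.7, 0.2, -0.9]
grip_width: 0.0074
```

```bash
cat > o.py <<'E'
from plant import arm
o=arm.observe()
for k in("clock","eef_pos","tcp_rot","force","torque","grip_width"):print(k,o[k].round(4) if hasattr(o[k],'round') else o[k])
E
python3 o.py
```

```text
clock 8.2833
eef_pos [ 0.4877 -0.0705  0.1126]
tcp_rot [-1.799922e+02 -1.100000e-03  3.190560e+01]
force [ 0.7091  0.2275 -0.9164]
torque [-0.0208  0.0129  0.0326]
grip_width 0.007353583120268352
```

Request:
servo_tool(plan=[[[1,0,0,0.012,0,0,0],[1,0,0,0.024,0,0,0],[1,0,0,0.036,0,0,0],[1,0,0,0.036,0,0,0]]])

```text
clock: 8.62
eef_pos: [0.4875, -0.0705, 0.1081]
tcp_rot: [-180.0, 0.0, 31.9]
force: [-0.1, -0.2, -0.7]
grip_width: 0.0071
```

Request:
servo_tool(plan=[[[1,0,0,0.012,0,0,0],[1,0,0,0.024,0,0,0],[1,0,0,0.036,0,0,0],[1,0,0,0.036,0,0,0]]])

```text
clock: 8.95
eef_pos: [0.4876, -0.0705, 0.1039]
tcp_rot: [-180.0, 0.0, 31.9]
force: [0.1, -0.2, 0.1]
grip_width: 0.0071
```

Request:
servo_tool(plan=[[[1,0,0,0.008,0,0,0],[1,0,0,0.016,0,0,0],[1,0,0,0.016,0,0,0]]])

```text
clock: 9.2
eef_pos: [0.4878, -0.0705, 0.1023]
tcp_rot: [180.0, -0.0, 32.0]
force: [0.1, 0.4, 0.4]
grip_width: 0.0073
```

```bash
python3 o.py
```

```text
clock 9.2
eef_pos [ 0.4878 -0.0705  0.1023]
tcp_rot [ 1.79993e+02 -6.40000e-03  3.19525e+01]
force [0.1018 0.3979 0.3591]
torque [ 0.0222  0.0339 -0.0107]
grip_width 0.007343794261587582
```

Request:
servo_tool(plan=[[[1,0,0,0.005,0,0,0],[1,0,0,0.01,0,0,0],[1,0,0,0.01,0,0,0]]])

```text
clock: 9.45
eef_pos: [0.4879, -0.0705, 0.1012]
tcp_rot: [180.0, -0.0, 32.0]
force: [-0.7, -0.0, 3.1]
grip_width: 0.0074
```

Request:
servo_tool(plan=[[[1,0,0,0.004,0,0,0],[1,0,0,0.008,0,0,0],[1,0,0,0.008,0,0,0]]])

```text
clock: 9.7
eef_pos: [0.4879, -0.0705, 0.1005]
tcp_rot: [180.0, -0.0, 32.0]
force: [-1.8, -0.5, 8.1]
grip_width: 0.0073
```

Floor contact at TCP z≈0.101, as predicted (tip ≈ 0.064). I'll ease off to about 3 N and turn clockwise about the key's own axis.

Request:
servo_tool(plan=[[[1,0,0,-0.005,0,0,0],[1,0,0,-0.005,0,0,0.05],[1,0,0,-0.005,0,0,0.1],[1,0,0.001,-0.005,0,0,0.15],[1,0,0.001,-0.005,0,0,0.2]]])

```text
clock: 10.12
eef_pos: [0.4879, -0.0706, 0.1006]
tcp_rot: [180.0, -0.0, 22.9]
force: [-0.7, 0.1, 0.2]
grip_width: 0.0073
```

```bash
python3 o.py
```

```text
clock 10.1167
eef_pos [ 0.4879 -0.0706  0.1006]
tcp_rot [ 1.799986e+02 -7.400000e-03  2.285920e+01]
force [-0.6838  0.1192  0.2485]
torque [-0.076  -0.0203  0.0888]
grip_width 0.00731566142231678
```

Request:
servo_tool(plan=[[[1,0,0,0.003,0,0,0],[1,0,0,0.006,0,0,0],[1,0,0,0.006,0,0,0]]])

```text
clock: 10.37
eef_pos: [0.4879, -0.0706, 0.1005]
tcp_rot: [180.0, -0.0, 23.0]
force: [-1.7, -0.3, 7.7]
grip_width: 0.0075
```

```bash
python3 o.py
```

```text
clock 10.3667
eef_pos [ 0.4879 -0.0706  0.1005]
tcp_rot [ 1.799823e+02 -1.400000e-02  2.302350e+01]
force [-1.663  -0.3008  7.6896]
torque [0.054  0.4946 0.0081]
grip_width 0.007456526770725682
```

Firm floor contact again (7.7 N), so the key is home. Easing off slightly and turning.

Request:
servo_tool(plan=[[[1,0,0,-0.004,0,0,0.08],[1,0,0.001,-0.004,0,0,0.16],[1,0,0.002,-0.004,0,0,0.24],[1,0,0.002,-0.004,0,0,0.32],[1,0,0.003,-0.004,0,0,0.4]]])

```text
clock: 10.78
eef_pos: [0.488, -0.0711, 0.1005]
tcp_rot: [180.0, -0.0, 4.9]
force: [-0.2, -1.2, 3.4]
grip_width: 0.0072
```

```bash
python3 o.py
```

```text
clock 10.7833
eef_pos [ 0.488  -0.0711  0.1005]
tcp_rot [ 1.799832e+02 -1.060000e-02  4.860500e+00]
force [-0.2089 -1.2194  3.3789]
torque [-0.1193  0.0607  0.151 ]
grip_width 0.007163898792262875
```

Request:
servo_tool(plan=[[[1,0,0,0,0,0,0.08],[1,0,0.001,0,0,0,0.16],[1,0,0.002,0,0,0,0.24],[1,0,0.002,0,0,0,0.32],[1,0,0.003,0,0,0,0.4]]])

```text
clock: 11.2
eef_pos: [0.488, -0.0716, 0.1005]
tcp_rot: [180.0, -0.0, -13.1]
force: [-0.5, -2.0, 2.6]
grip_width: 0.0072
```

```bash
python3 o.py
```

```text
clock 11.2
eef_pos [ 0.488  -0.0716  0.1005]
tcp_rot [ 1.799759e+02 -1.720000e-02 -1.314370e+01]
force [-0.4881 -1.9932  2.6306]
torque [-0.2327  0.1574  0.1585]
grip_width 0.007237394886944621
```

Request:
servo_tool(plan=[[[1,0,0.001,0,0,0,0.08],[1,0,0.002,0,0,0,0.16],[1,0,0.003,0,0,0,0.24],[1,0,0.004,0,0,0,0.32],[1,0,0.005,0,0,0,0.4]]])

```text
clock: 11.62
eef_pos: [0.4878, -0.0722, 0.1005]
tcp_rot: [180.0, -0.0, -31.1]
force: [-0.6, 0.6, 2.8]
grip_width: 0.007
```

```bash
python3 o.py;  python3 snap.py 7
```

```text
clock 11.6167
eef_pos [ 0.4878 -0.0722  0.1005]
tcp_rot [ 1.799799e+02 -1.450000e-02 -3.114500e+01]
force [-0.5609  0.6089  2.7687]
torque [-0.2628  0.1903  0.1605]
grip_width 0.007038340927365407
11.7167 [ 0.48783678 -0.07220641  0.10053877] [ 1.79976345e+02 -1.82642914e-02 -3.10546364e+01] [-0.26748716 -1.25912003  3.17162055] [-0.36121628  0.18709295  0.09417364] [ 2.500e+00  2.030e+01  3.000e-01  1.172e+02 -1.000e-01  4.250e+01
 -1.181e+02] 0.007400407811236027
```

View pics/side7.png

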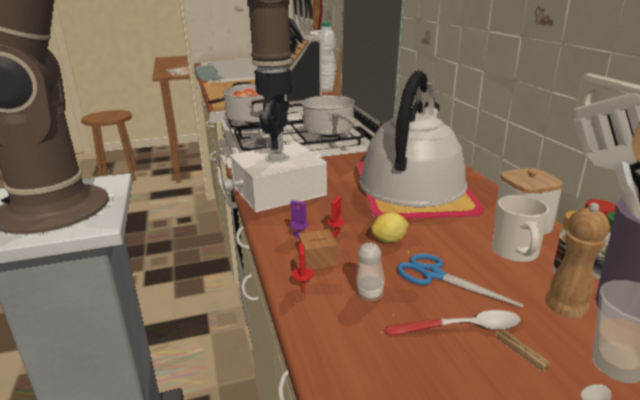

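Drawer still shut (turned about 1.1 rad minus clearance). Turning on in small steps.

Request:
servo_tool(plan=[[[1,0,0.001,0,0,0,0.06],[1,0,0.001,0,0,0,0.12],[1,0,0.002,0,0,0,0.18],[1,0,0.002,0,0,0,0.18],[1,0,0.002,0,0,0,0.18]]])

```text
clock: 12.13
eef_pos: [0.4877, -0.0723, 0.1005]
tcp_rot: [180.0, -0.0, -39.0]
force: [-1.2, -1.8, 3.3]
grip_width: 0.0075
```

```bash
python3 o.py;  python3 snap.py 8; python3 -c "
from h import *
i=cv2.imread('pics/side8.png');j=cv2.imread('pics/top8.png');cv2.imwrite('pics/z8.png',np.hstack([cv2.resize(i[110:220,200:340],(560,440)),cv2.resize(j[180:290,220:280],(240,440))]))"
```

```text
clock 12.1333
eef_pos [ 0.4877 -0.0723  0.1005]
tcp_rot [ 1.799862e+02 -1.760000e-02 -3.896330e+01]
force [-1.1982 -1.8244  3.3187]
torque [-0.4215  0.2136  0.0239]
grip_width 0.007477892722822112
12.2333 [ 0.487715   -0.07236409  0.10050028] [ 1.79987484e+02 -1.27237165e-02 -3.90092558e+01] [-1.55932254 -2.2324342   4.23728907] [-0.51109907  0.23478916  0.10475865] [   1.1   20.2    2.1  117.3   -1.1   42.4 -125.2] 0.007502308119617607
```

View pics/z8.png

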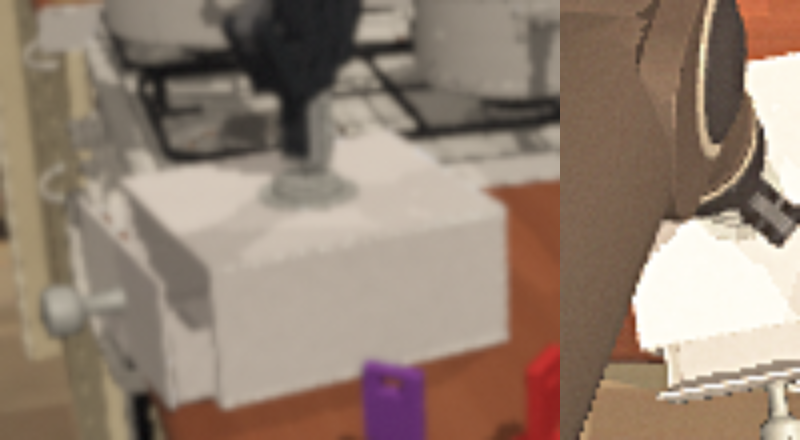

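The drawer has sprung open. I'll release gently and rise straight up.

Request:
servo_tool(plan=[[[0,0,0,0,0,0,0],[0,0,0,0,0,0,0],[0,0,0,0,0,0,0],[0,0,0,0,0,0,0],[0,0,0,0,0,0,0]]])

```text
clock: 12.65
eef_pos: [0.4876, -0.072, 0.1003]
tcp_rot: [180.0, 0.0, -39.1]
force: [-0.5, 1.0, -0.1]
grip_width: 0.0428
```

Request:
servo_tool(plan=[[[0,0,0,-0.1,0,0,0],[0,0,0,-0.3,0,0,0],[0,0,0,-0.5,0,0,0],[0,0,0,-0.7,0,0,0],[0,0,0,-0.9,0,0,0]]])

```text
clock: 13.07
eef_pos: [0.4875, -0.072, 0.2095]
tcp_rot: [180.0, 0.0, -39.1]
force: [0.8, 0.3, -0.5]
grip_width: 0.0423
```

Request:
servo_tool(plan=[[[0,0.2,0.1,-0.1,0,0,0],[0,0.4,0.3,-0.2,0,0,0],[0,0.5,0.6,-0.3,0,0,0],[0,0.6,0.9,-0.3,0,0,0],[0,0.6,0.9,-0.3,0,0,0]]])

```text
clock: 13.48
eef_pos: [0.4724, -0.2093, 0.2454]
tcp_rot: [179.8, -0.2, -39.7]
force: [-0.8, -0.4, -1.1]
grip_width: 0.0425
```

```bash
python3 o.py;  python3 snap.py 9; python3 -c "
from h import *
i=cv2.imread('pics/side9.png');j=cv2.imread('pics/top9.png');cv2.imwrite('pics/z9.png',np.hstack([cv2.resize(i[120:220,200:300],(400,400)),cv2.resize(j[190:290,220:320],(400,400))]))"
```

```text
clock 13.4833
eef_pos [ 0.4724 -0.2093  0.2454]
tcp_rot [ 1.798367e+02 -1.573000e-01 -3.967610e+01]
force [-0.814  -0.3998 -1.106 ]
torque [0.0254 0.0201 0.0096]
grip_width 0.04252761651851164
13.5833 [ 0.47463967 -0.20278861  0.24452345] [ 1.79997534e+02 -7.40091822e-03 -3.93563431e+01] [ 0.68222257 -0.41606261 -0.24593859] [ 0.00831128 -0.01515011  0.02809769] [  11.2   12.1    7.7  105.9   -1.8   62.2 -109.8] 0.04280909120814563
```

View pics/z9.png

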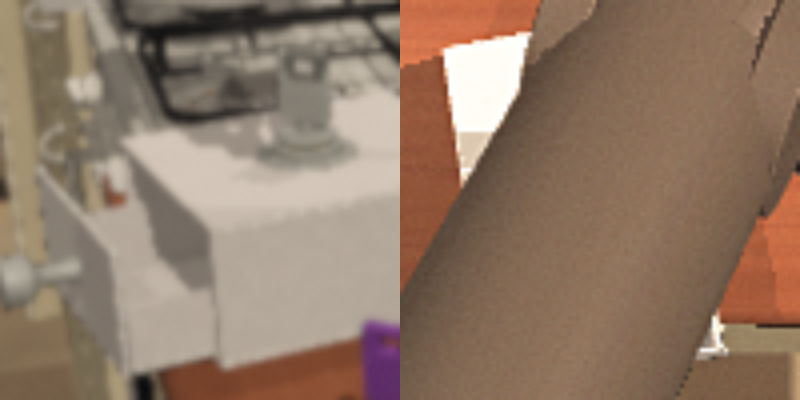

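View pics/top9.png

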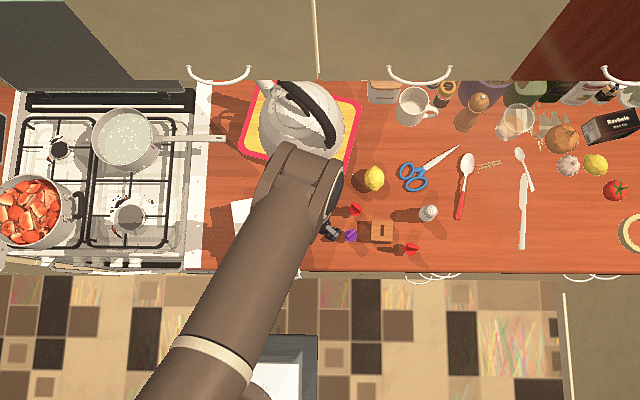

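The drawer is well out, the key stands turned in the lock, and the bystanders haven't moved. I'll let the arm settle, check the drawer travel, then hand in.

Request:
servo_tool(plan=[[[0,0,0,0,0,0,0],[0,0,0,0,0,0,0],[0,0,0,0,0,0,0]]])

```text
clock: 13.83
eef_pos: [0.4758, -0.1999, 0.2442]
tcp_rot: [-180.0, 0.0, -39.0]
force: [-0.4, 0.1, -0.6]
grip_width: 0.0423
```

```bash
python3 - <<'E'
from h import *
from plant import arm
a=load("side0.npz");s=arm.snapshot("side")
yaw=np.radians(10.85);X=np.array([np.cos(yaw),np.sin(yaw)]);Y=np.array([-X[1],X[0]]);c=np.array([.487,-.0712])
for q in(a,s):
    C=cloud(q);d=C[...,:2]-c;u=d@X;v=d@Y
    k=(q["range_z"]>0)&(abs(v)<.085)&(C[...,2]>.02)&(C[...,2]<.07)&(u<-.08)&(u>-.2)&(abs(v)>.03)
    print(k.sum(),np.percentile(u[k],[2,10,50,90]))
print(arm.observe()["force"],arm.observe()["joint_vel"].round(2))
arm.hand_in()
E
```

```text
303 [-0.08571951 -0.08517347 -0.08431359 -0.08296987]
660 [-0.13743176 -0.13706001 -0.11093831 -0.08340119]
[-1.01300696  0.29886352  0.50351386] [-0.   -0.02  0.35 -0.1   0.   -0.03  0.08]
the job is handed in; nothing more can be done
```

The drawer is open and the key is turned in the lock. I handed the job in at about 14 s of the 72 s allowed.

- **Key into the lock:** I lifted the silver key from its stand and rested it on the lock's core at about 4–5 N. Turning it there did not make it drop in until I shifted it about 1 mm sideways. I then lowered it until the floor pushed back, peaking at about 8 N, and eased off.
- **Turn:** I turned it clockwise by about 71° from the seated angle, at about 0.15 Nm or less, with readings of about 4 N or less. The drawer was still shut at about 63° and sprang open somewhere between there and 71°.
- **Final checks:** The depth image puts the drawer front about 52 mm out from its closed position. The key stands upright and turned, with the gripper open and about 0.15 m away. In the last pictures the lemon, salt shaker and coloured keys look unmoved, which I judged by eye.

No check failed. The one unclear point is that just after I eased off, vertical force briefly read near 0 with the key seated. I pressed it to the floor again (7.7 N) before turning further. I had no direct reading of the lock angle, so it is inferred from the gripper's rotation.

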